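# Line up the plant pots by height

## Task

Line the four empty white plant pots up by height on the row of cork mats: the tallest on the mat next to the big potted plant, then each shorter one on the next mat along, so that the shortest stands furthest from the plant. Each pot should stand upright and centred on its own mat; they are ceramic, so set them down gently, without dropping or tipping any over.

Things in the scene. Friction and masses are not known exactly. Their poses are not given: they have to be found in the camera images.
- pot_a: Empty white ceramic plant pot, the second tallest of the four: a plain straight-sided round cup 60 mm across outside and 75 mm tall, wall 4 mm, open at the top, standing upright, loose, under 0.3 kg. Origin: centre of its underside; z up. Starts on the desk (z = 0) on the robot's side of the board; take it across the outside from above
- pot_b: Empty white ceramic plant pot, the shortest of the four: a plain straight-sided round cup 44 mm across outside and 45 mm tall, wall 4 mm, open at the top, standing upright, loose, under 0.3 kg. Origin: centre of its underside; z up. Starts on the desk (z = 0) on the robot's side of the board; take it across the outside from above
- pot_c: Empty white ceramic plant pot, the tallest of the four: a plain straight-sided round cup 66 mm across outside and 90 mm tall, wall 4 mm, open at the top, standing upright, loose, under 0.3 kg. Origin: centre of its underside; z up. Starts on the desk (z = 0) on the robot's side of the board; take it across the outside from above
- pot_d: Empty white ceramic plant pot, the second shortest of the four: a plain straight-sided round cup 52 mm across outside and 60 mm tall, wall 4 mm, open at the top, standing upright, loose, under 0.3 kg. Origin: centre of its underside; z up. Starts on the desk (z = 0) on the robot's side of the board; take it across the outside from above
- mat_1: One of four identical fixed round cork mats, 76 mm across, 3 mm thick, in a straight row about 96 mm apart along a fixed wooden board (100 x 400 mm, 10 mm thick). Origin: centre of the mat's underside, 10 mm above the desk; the mat's top, where a pot stands, is 13 mm above the desk. The mats' numbers say nothing of their order in the row
- mat_2: One of four identical fixed round cork mats, 76 mm across, 3 mm thick, in a straight row about 96 mm apart along a fixed wooden board (100 x 400 mm, 10 mm thick). Origin: centre of the mat's underside, 10 mm above the desk; the mat's top, where a pot stands, is 13 mm above the desk. The mats' numbers say nothing of their order in the row
- mat_3: One of four identical fixed round cork mats, 76 mm across, 3 mm thick, in a straight row about 96 mm apart along a fixed wooden board (100 x 400 mm, 10 mm thick). Origin: centre of the mat's underside, 10 mm above the desk; the mat's top, where a pot stands, is 13 mm above the desk. The mats' numbers say nothing of their order in the row
- mat_4: One of four identical fixed round cork mats, 76 mm across, 3 mm thick, in a straight row about 96 mm apart along a fixed wooden board (100 x 400 mm, 10 mm thick). Origin: centre of the mat's underside, 10 mm above the desk; the mat's top, where a pot stands, is 13 mm above the desk. The mats' numbers say nothing of their order in the row
- planter: The big potted plant: white ceramic planter 104 mm across and 85 mm tall with green leaves reaching about 160 mm above the desk and 75 mm out from its axis, fixed, just past one end of the row of mats and in line with it (at either end), about 146 mm from the middle of the nearest mat. Origin: centre of its underside. A 55 mm tall carton stands past the other end
Not all that is in view belongs to the job. What is shaped like the pot_d but purple or red is not meant. What is shaped like the planter but pink is not meant.

How it is judged (in metres and radians):
At the end, for the whole second after the job is handed in: Counted from the planter, the mats hold the 90 mm, 75 mm, 60 mm and 45 mm pot in that order, each pot's centre within 15 mm of its mat's centre seen from above, standing on the mat (underside 9 to 18 mm above the desk), upright within 0.1 rad, released and at rest (((horizontal distance between mat_1 and planter between 0.106 and 0.186 m and horizontal distance between pot_c and mat_1 below 0.015 m) or (horizontal distance between mat_2 and planter between 0.106 and 0.186 m and horizontal distance between pot_c and mat_2 below 0.015 m) or (horizontal distance between mat_3 and planter between 0.106 and 0.186 m and horizontal distance between pot_c and mat_3 below 0.015 m) or (horizontal distance between mat_4 and planter between 0.106 and 0.186 m and horizontal distance between pot_c and mat_4 below 0.015 m)) and height (world z) of pot_c between 0.009 and 0.018 m and angle between each of pot_c, pot_a, pot_d, pot_b's own z axis and vertical below 0.1 rad and linear speed of each of pot_c, pot_a, pot_d, pot_b below 0.02 m/s and angular speed of each of pot_c, pot_a, pot_d, pot_b below 0.2 rad/s and ((horizontal distance between mat_1 and planter between 0.202 and 0.282 m and horizontal distance between pot_a and mat_1 below 0.015 m) or (horizontal distance between mat_2 and planter between 0.202 and 0.282 m and horizontal distance between pot_a and mat_2 below 0.015 m) or (horizontal distance between mat_3 and planter between 0.202 and 0.282 m and horizontal distance between pot_a and mat_3 below 0.015 m) or (horizontal distance between mat_4 and planter between 0.202 and 0.282 m and horizontal distance between pot_a and mat_4 below 0.015 m)) and height (world z) of pot_a between 0.009 and 0.018 m and ((horizontal distance between mat_1 and planter between 0.298 and 0.378 m and horizontal distance between pot_d and mat_1 below 0.015 m) or (horizontal distance between mat_2 and planter between 0.298 and 0.378 m and horizontal distance between pot_d and mat_2 below 0.015 m) or (horizontal distance between mat_3 and planter between 0.298 and 0.378 m and horizontal distance between pot_d and mat_3 below 0.015 m) or (horizontal distance between mat_4 and planter between 0.298 and 0.378 m and horizontal distance between pot_d and mat_4 below 0.015 m)) and height (world z) of pot_d between 0.009 and 0.018 m and ((horizontal distance between mat_1 and planter between 0.394 and 0.474 m and horizontal distance between pot_b and mat_1 below 0.015 m) or (horizontal distance between mat_2 and planter between 0.394 and 0.474 m and horizontal distance between pot_b and mat_2 below 0.015 m) or (horizontal distance between mat_3 and planter between 0.394 and 0.474 m and horizontal distance between pot_b and mat_3 below 0.015 m) or (horizontal distance between mat_4 and planter between 0.394 and 0.474 m and horizontal distance between pot_b and mat_4 below 0.015 m)) and height (world z) of pot_b between 0.009 and 0.018 m); the robot touches nothing.
It fails at once if a pot is dropped or thrown (touching nothing and moving faster than 0.6 m/s: a fall of about 2 cm) ((contact force between pot_a and anything else below 0.02 N and linear speed of pot_a above 0.6 m/s) or (contact force between pot_b and anything else below 0.02 N and linear speed of pot_b above 0.6 m/s) or (contact force between pot_c and anything else below 0.02 N and linear speed of pot_c above 0.6 m/s) or (contact force between pot_d and anything else below 0.02 N and linear speed of pot_d above 0.6 m/s)).
It fails at once if a pot is knocked over (tilted by more than 45 degrees) (angle between any of pot_a, pot_b, pot_c, pot_d's own z axis and vertical above 0.785 rad).
It also fails if it takes over 112 s, if anything falls off the work surface, if the arm or the gripper's body presses on something with over 40 N, if the wrist force passes 120 N, or if a joint passes its speed limit or range.

## Robot

A 6-joint arm with a two-finger parallel gripper is mounted at the origin on the work surface. World frame = base frame: x ahead of the robot, y to its left, z up, the work surface at z = 0. Lengths are in mm, angles in rad, forces in N, time in s.
With the tool pointing down it reaches from about 400 to 925 mm from the base axis. Payload 12.5 kg.
Tool frame: the origin (TCP) lies midway between the tips of the shut fingers; the grasp point (between the pads) lies 19 mm behind it (env.pinch_z is the z of the grasp point in the tool frame, in mm); z points along the fingers, y is the line along which they close (so a half turn about z gives the same grasp; the last joint's range is limited). The gripper opens to 95 mm and grips with 3 to 60 N. Pads are 20 mm wide; open, the fingers measure 119 mm over their backs; the gripper's body (75 mm by 180 mm) begins 59 mm behind the grasp point.
Start: joints at [-0.106, 0.491, 1.559, -0, 1.092, -0.106], TCP at [625.017, 0.021, 214.661] pointing down, gripper open.
Joint ranges: [-3.1, 3.1], [-0.84, 2.19], [0.05, 2.79], [-1.13, 4.28], [0.06, 2.93], [-2.69, 2.69]. Speed limits (rad/s): [2.22, 2.22, 2.79, 3.14, 3.14, 3.14].

## Interface

Orientations are given as [roll, pitch, yaw] about the fixed x, y, z axes, in that order (R = Rz(yaw) Ry(pitch) Rx(roll)).
In Python, from cell import env, eyes gives the robot as it stands.
- The arm moves only by the shell command python3 -m inch 'ROWS'. ROWS is JSON, a list of rows, each a list of 3 entries, a list of its own where there are three numbers: the shift along the tool's x, y, z in units of 60 mm (1.0 is 60 mm), then the turn about the tool's z in units of 5 degrees (1.0 is 5 degrees), then the closure, from -1 (fully open) to 1 (shut). In form: [[[tx, ty, tz], turn, claw], ...]. A call has exactly 10 rows; each row shifts and turns the commanded pose from where the row before left it, along the tool's axes as they then stand; what a row does not reach is not made up. A row lasts 1/8 s, in which the tool goes at most 62.5 mm and 10.7 degrees, less where a joint would pass 70% of its speed; a pose out of reach is approached as far as the arm can. A call is refused whole if a number of a shift passes 1 or a number of a turn 1, either way. A call with a gripper value outside its range is refused whole. The fingers move at their own pace and stop on an object; the grip force is fixed at half the most. Time passes only in rows, so rows that do not move let the fingers close, or fill a call up. It gives the time, the measured TCP pose, the force, the opening and the grip force at its end, in the units of the state.
- env.state(): the state, without advancing time (a new reading comes with each control period).
- eyes.read_camera(name): name is "scene" or "side" or "wrist"; returns a dict with "pixels" (420x560x3 uint8, red, green, blue), "fx", "fy", "cx", "cy" (pixels), "extrinsics" (4x4, takes a point from world to camera coordinates). Camera axes: x right, y down, z forward; pixel columns grow to the right and rows downward; lengths in mm; the calibration is good to about 2 mm. The wrist camera is an equidistant fisheye: a pixel r from the principal point sees the ray r / f radians off the axis. A picture is of the moment at which its call begins. There is no depth.
- env.job_done(): hands the job in; it is judged then, once.
Trained networks look in a picture, given as the dict that the camera call returned (one of the last four; its "shot" number tells which), for a name from the list of things; names that differ only in an ending like _2 or _b are one class to them, and where a whole thing is asked for, a point or a joint stands for the part that bears it (a point fixed in the world has none). Each returns a list of dicts, best first, with "score" (0 to 1); they miss things now and then, are a little off and sometimes report something else, mostly with a low value. They report only what shows in the picture. A call takes as long as a camera call. They do not tell look-alikes from the thing itself.
- eyes.boxes_of(name, picture): "centre" ([row, column] in pixels, amid what is visible of it).
- eyes.cut_out(name, picture): "mask" (420x560 bool, what is visible of it) and "centre" ([row, column] in pixels, amid what is visible of it).
- eyes.spot_point(name, picture): "centre" ([row, column] in pixels: a listed point, or the origin of a listed thing).
The state is a dict: "t": time; "joints": joint angles; "qvel": joint speeds; "tau": joint torques, N m; "eef_pos": TCP position; "tcp_rot": TCP orientation; "ft_force": force on the tool from outside, world axes, zero at the start; "moment": the same for the moment, N m; "opening": opening from 0.0 (shut) to 1.0 (fully open); "grip_force": force on a finger pad.
Only numpy, scipy, OpenCV 4.12 (cv2) and the standard library are available. Lean on these libraries where they do the work, as an engineer would, in place of code of your own. Each camera call takes 0.05 s, during which the arm holds its last target. There are 200 camera calls.

## Working session

There is one attempt and no reset: what is moved stays moved. The work goes in short steps, Python scripts to look and compute and a shell command to move; the robot and the scene stay as the last step left them, time stands still between calls to the robot, and variables do not carry over. Pictures are saved under pics/ and viewed, at most 14 in all, crops included, and the job is handed in when it is done.

```bash
mkdir -p pics; ls; cat > h.py <<'E'
from cell import env, eyes
import numpy as np, cv2
def ray(p,r,c):
    E=np.array(p["extrinsics"]);R=E[:3,:3];o=-R.T@E[:3,3]
    d=np.array([(c-p["cx"])/p["fx"],(r-p["cy"])/p["fy"],1.])
    return o,R.T@d
def at(p,r,c,z):
    o,d=ray(p,r,c);return (o+d*(z-o[2])/d[2]).round(1)
def proj(p,X):
    E=np.array(p["extrinsics"]);q=E[:3,:3]@np.array(X,float)+E[:3,3]
    return p["cy"]+p["fy"]*q[1]/q[2],p["cx"]+p["fx"]*q[0]/q[2]
def save(p,n): cv2.imwrite("pics/"+n+".png",np.array(p["pixels"])[...,::-1])
E
python3 - <<'E'
from h import *
for n in("scene","side"):
    p=eyes.read_camera(n);save(p,n+"0")
    E=np.array(p["extrinsics"]);print(n,p["fx"],(-E[:3,:3].T@E[:3,3]).round(),E[2,:3].round(2))
    for k in("pot_a","mat_1","planter"):
        print(k,[(np.round(d["centre"]).tolist(),round(d["score"],2)) for d in eyes.spot_point(k,p)])
s=env.state();print(s["eef_pos"],s["tcp_rot"],env.pinch_z)
E
```

```text
pics
scene 535.1492795593679 [1130.  900.  929.] [-0.47 -0.6  -0.65]
pot_a [([218.0, 288.0], 0.77), ([147.0, 270.0], 0.75), ([166.0, 244.0], 0.68), ([147.0, 230.0], 0.59), ([176.0, 205.0], 0.56), ([227.0, 212.0], 0.24)]
mat_1 [([208.0, 190.0], 0.9), ([228.0, 213.0], 0.81), ([245.0, 234.0], 0.79), ([271.0, 257.0], 0.74)]
planter [([308.0, 301.0], 0.84), ([376.0, 344.0], 0.64)]
side 442.23314254580396 [282. 811. 802.] [ 0.19 -0.68 -0.71]
pot_a [([217.0, 294.0], 0.97), ([259.0, 295.0], 0.86), ([138.0, 342.0], 0.85), ([149.0, 295.0], 0.83), ([166.0, 374.0], 0.64)]
mat_1 [([190.0, 236.0], 0.93), ([240.0, 207.0], 0.9)]
planter [([295.0, 185.0], 0.69), ([371.0, 133.0], 0.62), ([238.0, 209.0], 0.23)]
[6.24962929e+02 1.41243943e-02 2.14549693e+02] [-3.14144503e+00  2.98517410e-05  1.57081943e+00] -18.8
```

View pics/scene0.png

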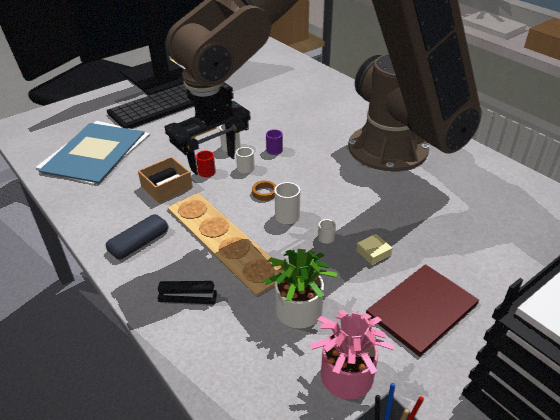

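View pics/side0.png

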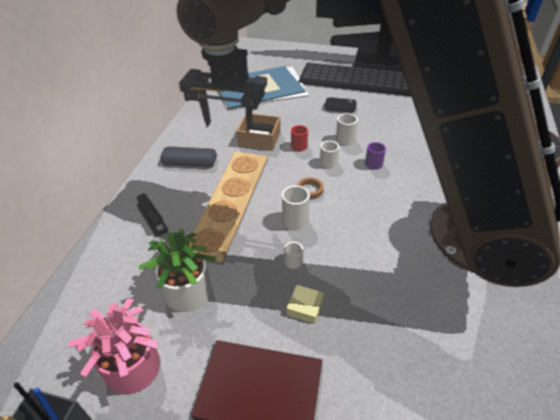

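The scene picture shows four white pots: large at (205,288), smallest at (231,327), (160,245), and one behind the gripper at (140,230). The red (163,206) and purple (142,274) cups are not wanted. The mats run from (208,190) to (271,257). The green plant in the white planter at (290,300) is the real one; the pink one is a decoy. Next I'll measure with masks and cylinder fits.

```bash
cat > fit.py <<'E'
from h import *
from scipy.optimize import least_squares
SZ={"a":(30,75),"b":(22,45),"c":(33,90),"d":(26,60)}
a=np.linspace(0,2*np.pi,60)
def box(p,x,y,r,h,z0=0):
    P=np.array([proj(p,[x+r*np.cos(t),y+r*np.sin(t),z]) for z in(z0,z0+h) for t in a])
    return np.r_[P.min(0),P.max(0)]
def mbox(m):
    m=cv2.morphologyEx(np.array(m).astype(np.uint8),cv2.MORPH_OPEN,np.ones((3,3)))
    r,c=np.nonzero(m);return np.r_[r.min()-.5,c.min()-.5,r.max()+.5,c.max()+.5]
def fit(p,b,k,x0,z0=0):
    r,h=SZ[k];s=least_squares(lambda v:box(p,v[0],v[1],r,h,z0)-b,x0,loss="soft_l1")
    return s.x.round(1),round(float(np.sqrt(np.mean((box(p,*s.x,r,h,z0)-b)**2))),2)
def pots(p,z0=0):
    out=[]
    for d in eyes.cut_out("pot_a",p):
        m=np.array(d["mask"])
        if m.sum()<60: continue
        col=np.median(np.array(p["pixels"])[m],0); b=mbox(m)
        x0=at(p,*d["centre"],30+z0)[:2]
        out.append((np.round(d["centre"]).tolist(),round(d["score"],2),col,{k:fit(p,b,k,x0,z0) for k in SZ}))
    return out
E
python3 - <<'E'
from fit import *
for n in("scene","side"):
    p=eyes.read_camera(n);print(n)
    for o in pots(p): print(o[0],o[1],o[2],{k:(v[0].tolist(),v[1]) for k,v in o[3].items()})
    for d in eyes.cut_out("mat_1",p): 
        b=mbox(d["mask"]);print("mat",b,round(d["score"],2),at(p,(b[0]+b[2])/2,(b[1]+b[3])/2,13),at(p,*d["centre"],13))
    for d in eyes.spot_point("mat_1",p): print(" matpt",at(p,*d["centre"],10))
    for d in eyes.spot_point("planter",p): print("planter",at(p,*d["centre"],0))
E
```

```text
scene
[140.0, 273.0] 0.82 [62. 27. 84.] {'a': ([285.0, -210.6], 2.34), 'b': ([278.5, -220.3], 2.39), 'c': ([282.4, -212.3], 4.98), 'd': ([281.9, -215.3], 0.11)}
[231.0, 327.0] 0.81 [125. 123. 117.] {'a': ([424.8, 178.5], 6.86), 'b': ([424.2, 183.0], 0.36), 'c': ([425.3, 173.7], 10.18), 'd': ([425.7, 183.3], 3.33)}
[168.0, 206.0] 0.73 [107.  10.   8.] {'a': ([510.0, -246.8], 3.25), 'b': ([507.3, -255.8], 1.94), 'c': ([506.2, -247.9], 6.12), 'd': ([510.4, -249.0], 0.55)}
[203.0, 288.0] 0.72 [128. 125. 119.] {'a': ([445.1, 52.7], 2.31), 'b': ([448.7, 57.3], 8.72), 'c': ([448.1, 56.3], 0.24), 'd': ([446.8, 54.9], 5.49)}
[158.0, 248.0] 0.69 [128. 125. 119.] {'a': ([411.2, -186.1], 2.5), 'b': ([406.7, -195.0], 2.51), 'c': ([408.4, -187.7], 5.29), 'd': ([409.4, -190.1], 0.1)}
[141.0, 234.0] 0.53 [119. 115. 111.] {'a': ([377.0, -311.8], 2.39), 'b': ([371.7, -322.9], 2.58), 'c': ([374.1, -314.3], 5.09), 'd': ([375.1, -316.1], 0.71)}
mat [216.5 198.5 236.5 228.5] 0.7 [632.9 -17.7  13. ] [635.  -16.3  13. ]
mat [236.5 218.5 258.5 248.5] 0.67 [636.9  78.8  13. ] [634.3  75.8  13. ]
mat [200.5 17
[... 987 characters left out ...]
3], 3.51), 'b': ([512.8, -253.0], 1.59), 'c': ([512.8, -248.5], 6.36), 'd': ([511.3, -245.0], 0.79)}
[252.0, 292.0] 0.67 [125. 124. 119.] {'a': ([427.4, 183.4], 7.17), 'b': ([426.0, 187.2], 0.27), 'c': ([429.0, 180.4], 10.65), 'd': ([426.0, 187.5], 3.38)}
mat [176.5 222.5 195.5 249.5] 0.97 [632.4 -16.4  13. ] [629.4  -6.4  13. ]
mat [227.5 194.5 251.5 224.5] 0.96 [633.  180.4  13. ] [625.3 180.5  13. ]
mat [200.5 208.5 221.5 236.5] 0.8 [635.5  82.2  13. ] [636.6  79.8  13. ]
mat [155.5 231.5 172.5 258.5] 0.56 [ 637.4 -111.4   13. ] [ 639.3 -107.3   13. ]
 matpt [639.  175.9  10. ]
 matpt [629.7  -7.3  10. ]
 matpt [ 637.  -109.4   10. ]
planter [669.3 512.3   0. ]
planter [633.5 325.9   0. ]
```

Both cameras agree on sizes and positions:

| Pot | x, y (mm) |
|---|---|
| pot_c | 450, 58 |
| pot_a | 381, -313 |
| pot_d | 410, -190 |
| pot_b | 425, 185 |

- **Mats:** x is about 635, with y about 178, 81, -16 and -112.
- **Planter:** the white one is at about (630, 322), so the mat at y = 178 is nearest (about 146 mm, as described).

I'll check the candidates in one crop before reaching.

```bash
python3 - <<'E'
import cv2
i=cv2.imread("pics/side0.png")[100:290,190:400];cv2.imwrite("pics/crop.png",cv2.resize(i,None,fx=3,fy=3,interpolation=2))
E
```

```text
(no output)
```

View pics/crop.png

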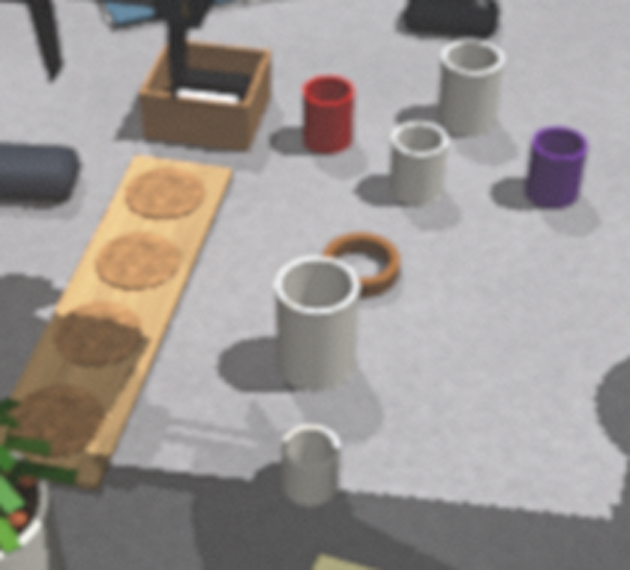

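```bash
python3 -m inch '[[[0.16,-0.485,0],0,-1],[[0.16,-0.485,0],0,-1],[[0.16,-0.485,0],0,-1],[[0.16,-0.485,0],0,-1],[[0.16,-0.485,0],0,-1],[[0.16,-0.485,0],0,-1],[[0,0,0.3],0,-1],[[0,0,0.3],0,-1],[[0,0,0.3],0,-1],[[0,0,0.3],0,-1]]'
```

```text
t: 2.15
eef_pos: [450.5, 57.6, 142.2]
tcp_rot: [3.141, 0.0, 1.571]
ft_force: [0.2, -0.3, 1.0]
opening: 1.002
grip_force: 0.0
```

The crop confirms four white pots (large at centre, smallest below it, and two at upper right); red and purple are decoys. I'll descend on pot_c and close.

```bash
python3 -m inch '[[[0,0,0.3],0,-1],[[0,0,0.3],0,-1],[[0,0,0.3],0,-1],[[0,0,0.3],0,-1],[[0,0,0.3],0,-1],[[0,0,0],0,-1],[[0,0,0],0,1],[[0,0,0],0,1],[[0,0,0],0,1],[[0,0,0],0,1]]'; python3 -m inch '[[[0,0,0],0,1],[[0,0,0],0,1],[[0,0,0],0,1],[[0,0,0],0,1],[[0,0,-0.1],0,1],[[0,0,-0.2],0,1],[[0,0,-0.3],0,1],[[0,0,-0.3],0,1],[[0,0,-0.1],0,1],[[0,0,0],0,1]]'
```

```text
t: 3.4
eef_pos: [450.6, 57.6, 53.0]
tcp_rot: [3.141, 0.0, 1.571]
ft_force: [-1.2, -0.1, 4.4]
opening: 0.691
grip_force: 30.0
t: 4.65
eef_pos: [450.5, 57.6, 113.0]
tcp_rot: [3.141, 0.0, 1.571]
ft_force: [-0.8, -0.6, -1.8]
opening: 0.691
grip_force: 30.0
```

```bash
python3 -m inch '[[[0.1,0.15,0],0,1],[[0.2,0.3,0],0,1],[[0.25,0.4,0],0,1],[[0.25,0.4,0],0,1],[[0.25,0.4,0],0,1],[[0.25,0.4,0],0,1],[[0.25,0.4,0],0,1],[[0.25,0.35,0],0,1],[[0.2,0.275,0],0,1],[[0,0,0],0,1]]'; python3 -m inch '[[[0,0,0.2],0,1],[[0,0,0.2],0,1],[[0,0,0.15],0,1],[[0,0,0.1],0,1],[[0,0,0.05],0,1],[[0,0,0],0,1],[[0,0,0],0,1],[[0,0,0],0,1],[[0,0,0],0,1],[[0,0,0],0,1]]'
python3 - <<'E'
from fit import *
p=eyes.read_camera("side");save(p,"side1")
for o in pots(p): print(o[0],o[1],{k:(v[0].tolist(),v[1]) for k,v in o[3].items()})
E
```

```text
t: 5.9
eef_pos: [635.4, 178.5, 111.3]
tcp_rot: [-3.141, 0.0, 1.572]
ft_force: [-0.6, 0.3, -0.8]
opening: 0.691
grip_force: 30.0
t: 7.15
eef_pos: [634.9, 177.6, 70.7]
tcp_rot: [3.141, -0.0, 1.571]
ft_force: [0.8, 0.5, -2.6]
opening: 0.691
grip_force: 30.0
[158.0, 377.0] 0.94 {'a': ([286.9, -208.6], 3.05), 'b': ([284.1, -216.6], 2.43), 'c': ([291.0, -210.9], 6.09), 'd': ([285.0, -211.3], 0.25)}
[154.0, 331.0] 0.91 {'a': ([412.9, -187.7], 3.29), 'b': ([412.1, -195.3], 2.03), 'c': ([416.0, -190.3], 6.26), 'd': ([411.8, -188.9], 0.5)}
[125.0, 345.0] 0.76 {'a': ([381.0, -310.7], 0.22), 'b': ([378.2, -312.6], 5.57), 'c': ([381.4, -305.0], 2.25), 'd': ([380.4, -314.6], 2.67)}
[224.0, 205.0] 0.75 {'a': ([647.1, 162.8], 1.88), 'b': ([652.7, 170.2], 9.09), 'c': ([643.7, 166.9], 0.92), 'd': ([649.5, 166.1], 5.4)}
[142.0, 298.0] 0.72 {'a': ([511.7, -245.4], 3.08), 'b': ([513.1, -254.1], 1.95), 'c': ([512.8, -248.5], 5.9), 'd': ([511.8, -247.2], 0.47)}
[190.0, 244.0] 0.72 {'a': ([594.5, -33.2], 12.32), 'b': ([602.7, -21.8], 5.29), 'c': ([590.8, -37.6], 15.59), 'd': ([598.9, -27.4], 8.71)}
[254.0, 292.0] 0.56 {'a': ([427.4, 183.4], 6.71), 'b': ([426.3, 185.8], 0.16), 'c': ([429.0, 180.4], 10.18), 'd': ([426.1, 187.3], 2.96)}
```

View pics/side1.png

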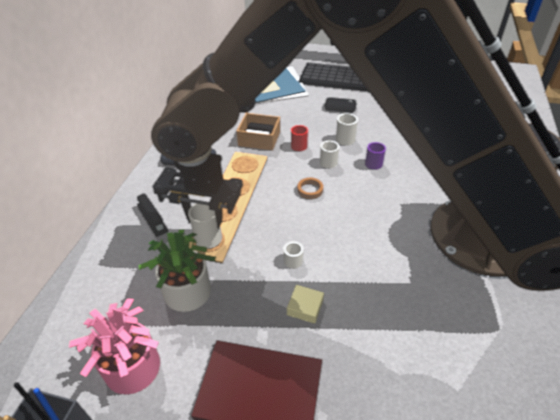

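pot_c is held upright above the end mat next to the plant. I'll lower it slowly and release.

```bash
python3 -m inch '[[[0,0,0.03],0,1],[[0,0,0.02],0,1],[[0,0,0.02],0,1],[[0,0,0],0,1],[[0,0,0],0,-1],[[0,0,0],0,-1],[[0,0,0],0,-1],[[0,0,0],0,-1],[[0,0,0],0,-1],[[0,0,0],0,-1]]'; python3 -m inch '[[[0,0,-0.2],0,-1],[[0,0,-0.3],0,-1],[[0,0,-0.3],0,-1],[[0,0,-0.3],0,-1],[[0,0,-0.3],0,-1],[[0,0,-0.3],0,-1],[[0,0,-0.1],0,-1],[[0,0,0],0,-1],[[0,0,0],0,-1],[[0,0,0],0,-1]]'
python3 - <<'E'
from fit import *
for n in("scene","side"):
  p=eyes.read_camera(n)
  for o in pots(p,13): print(o[0],{k:(v[0].tolist(),v[1]) for k,v in o[3].items() if k=="c"})
E
```

```text
t: 8.5
eef_pos: [634.9, 177.6, 66.5]
tcp_rot: [3.141, 0.0, 1.571]
ft_force: [0.4, -0.4, 0.5]
opening: 1.0
grip_force: 0.0
t: 9.75
eef_pos: [634.7, 177.6, 173.7]
tcp_rot: [-3.141, 0.0, 1.571]
ft_force: [-1.0, -0.9, 0.0]
opening: 1.0
grip_force: 0.0
[168.0, 206.0] {'c': ([515.0, -226.4], 6.66)}
[230.0, 326.0] {'c': ([437.7, 185.8], 10.13)}
[255.0, 258.0] {'c': ([633.4, 177.6], 0.38)}
[136.0, 225.0] {'c': ([392.7, -298.3], 5.03)}
[222.0, 204.0] {'c': ([636.1, 178.1], 0.49)}
[140.0, 298.0] {'c': ([507.8, -232.2], 6.13)}
[129.0, 347.0] {'c': ([380.8, -292.0], 2.95)}
[252.0, 292.0] {'c': ([427.6, 187.4], 11.52)}
[153.0, 330.0] {'c': ([412.3, -175.1], 6.49)}
[155.0, 377.0] {'c': ([291.6, -194.8], 6.48)}
```

pot_c is centred on its mat at (635, 178). Next is pot_b.

```bash
python3 -m inch '[[[0.01,-0.3,0],0,-1],[[0.02,-0.4,0],0,-1],[[0.02,-0.4,0],0,-1],[[0.02,-0.4,0],0,-1],[[0.02,-0.4,0],0,-1],[[0.02,-0.4,0],0,-1],[[0.01,-0.4,0],0,-1],[[0.01,-0.4,0],0,-1],[[0,-0.39,0],0,-1],[[0,0,0],0,-1]]'; python3 -m inch '[[[0,0,0.3],0,-1],[[0,0,0.3],0,-1],[[0,0,0.3],0,-1],[[0,0,0.3],0,-1],[[0,0,0.3],0,-1],[[0,0,0.3],0,-1],[[0,0,0.3],0,-1],[[0,0,0.3],0,-1],[[0,0,0.2],0,-1],[[0,0,0.08],0,-1]]'; python3 -m inch '[[[0,0,0],0,-1],[[0,0,0],0,1],[[0,0,0],0,1],[[0,0,0],0,1],[[0,0,0],0,1],[[0,0,0],0,1],[[0,0,0],0,1],[[0,0,0],0,1],[[0,0,0],0,1],[[0,0,0],0,1]]'
```

```text
t: 11.2
eef_pos: [424.7, 185.5, 174.7]
tcp_rot: [3.141, -0.0, 1.571]
ft_force: [1.0, 0.7, 0.2]
opening: 1.0
grip_force: 0.0
t: 12.45
eef_pos: [425.9, 185.4, 13.0]
tcp_rot: [-3.141, 0.0, 1.571]
ft_force: [0.1, 0.3, -0.2]
opening: 1.001
grip_force: 0.0
t: 13.7
eef_pos: [425.5, 185.4, 13.6]
tcp_rot: [3.142, 0.0, 1.571]
ft_force: [-0.3, 0.4, 0.6]
opening: 0.456
grip_force: 30.0
```

```bash
python3 -m inch '[[[0,0,-0.1],0,1],[[0,0,-0.2],0,1],[[0,0,-0.3],0,1],[[0,0,-0.3],0,1],[[0,0,-0.3],0,1],[[0,0,-0.2],0,1],[[0,0,-0.1],0,1],[[-0.15,0.1,0],0,1],[[-0.25,0.18,0],0,1],[[-0.35,0.25,0],0,1]]'; python3 -m inch '[[[-0.45,0.32,0],0,1],[[-0.45,0.32,0],0,1],[[-0.45,0.32,0],0,1],[[-0.45,0.32,0],0,1],[[-0.45,0.32,0],0,1],[[-0.45,0.32,0],0,1],[[-0.45,0.32,0],0,1],[[-0.45,0.32,0],0,1],[[-0.4,0.28,0],0,1],[[-0.207,0.147,0],0,1]]'; python3 -m inch '[[[0,0,0],0,1],[[0,0,0.2],0,1],[[0,0,0.3],0,1],[[0,0,0.3],0,1],[[0,0,0.2],0,1],[[0,0,0.1],0,1],[[0,0,0.08],0,1],[[0,0,0.02],0,1],[[0,0,0],0,1],[[0,0,0],0,1]]'
```

```text
t: 14.95
eef_pos: [457.9, 139.2, 103.1]
tcp_rot: [-3.141, 0.0, 1.571]
ft_force: [0.5, 0.1, -0.9]
opening: 0.456
grip_force: 30.0
t: 16.2
eef_pos: [636.8, -114.4, 102.7]
tcp_rot: [-3.141, -0.0, 1.569]
ft_force: [-0.7, 0.7, -1.0]
opening: 0.456
grip_force: 30.0
t: 17.45
eef_pos: [636.7, -112.1, 32.0]
tcp_rot: [3.141, 0.0, 1.571]
ft_force: [-0.9, 0.2, -0.7]
opening: 0.462
grip_force: 30.0
```

```bash
python3 -m inch '[[[0,0,0.03],0,1],[[0,0,0.03],0,1],[[0,0,0.02],0,1],[[0,0,0],0,1],[[0,0,0],0,-1],[[0,0,0],0,-1],[[0,0,0],0,-1],[[0,0,0],0,-1],[[0,0,0],0,-1],[[0,0,0],0,-1]]'; python3 -m inch '[[[0,0,-0.2],0,-1],[[0,0,-0.3],0,-1],[[0,0,-0.3],0,-1],[[0,0,-0.4],0,-1],[[0,0,-0.4],0,-1],[[0,0,-0.4],0,-1],[[0,0,0],0,-1],[[-0.06,-0.2,0],0,-1],[[-0.12,-0.35,0],0,-1],[[-0.14,-0.4,0],0,-1]]'
python3 - <<'E'
from fit import *
s=env.state();print(s["eef_pos"])
for n in("scene","side"):
  p=eyes.read_camera(n)
  for z in(0,13):
   print(n,z)
   for o in pots(p,z): 
    k=min(o[3],key=lambda k:o[3][k][1]);print(o[0],k,o[3][k][0],o[3][k][1])
E
```

```text
t: 18.7
eef_pos: [636.6, -112.0, 26.9]
tcp_rot: [3.142, 0.0, 1.571]
ft_force: [0.0, -0.3, 0.8]
opening: 0.986
grip_force: 0.0
t: 19.95
eef_pos: [577.8, -131.2, 145.7]
tcp_rot: [-3.14, -0.001, 1.571]
ft_force: [0.3, -0.3, 0.5]
opening: 1.001
grip_force: 0.0
[ 577.76421468 -131.2440228   145.73285532]
scene 0
[136.0, 230.0] d [ 374.2 -314.4] 1.29
[142.0, 271.0] d [ 283.6 -213.1] 0.29
[168.0, 204.0] d [ 509.5 -247.8] 0.28
[256.0, 258.0] c [626.  166.8] 0.59
[159.0, 248.0] d [ 407.9 -192.1] 0.38
scene 13
[136.0, 230.0] d [ 385.  -297.1] 1.2
[142.0, 271.0] d [ 295.8 -197.1] 0.44
[168.0, 204.0] d [ 518.4 -231.2] 0.17
[256.0, 258.0] c [633.3 177.6] 0.83
[159.0, 248.0] d [ 418.3 -176.3] 0.23
side 0
[127.0, 346.0] a [ 379.5 -311.2] 0.58
[155.0, 376.0] d [ 285.  -211.3] 0.25
[156.0, 245.0] b [ 643.2 -128.1] 0.49
[153.0, 330.0] d [ 411.8 -188.9] 0.5
[222.0, 206.0] c [641.7 168.7] 0.25
side 13
[127.0, 346.0] a [ 377.9 -292.4] 0.74
[155.0, 376.0] d [ 285.  -194.2] 0.46
[156.0, 245.0] b [ 637.1 -112.4] 0.42
[153.0, 330.0] d [ 409.7 -172.2] 0.71
[222.0, 206.0] c [635.5 179.7] 0.15
```

```bash
python3 -m inch '[[[-0.122,-0.352,0],0,-1],[[-0.122,-0.352,0],0,-1],[[-0.122,-0.352,0],0,-1],[[-0.122,-0.352,0],0,-1],[[-0.122,-0.352,0],0,-1],[[-0.122,-0.352,0],0,-1],[[-0.122,-0.352,0],0,-1],[[-0.122,-0.352,0],0,-1],[[0,0,0.3],0,-1],[[0,0,0.3],0,-1]]'
```

```text
t: 21.5
eef_pos: [411.1, -190.0, 110.5]
tcp_rot: [3.141, 0.001, 1.571]
ft_force: [0.6, -0.1, 0.5]
opening: 0.998
grip_force: 0.0
```

```bash
python3 -m inch '[[[0,0,0.3],0,-1],[[0,0,0.3],0,-1],[[0,0,0.3],0,-1],[[0,0,0.3],0,-1],[[0,0,0.2],0,-1],[[0,0,0],0,-1],[[0,0,0],0,1],[[0,0,0],0,1],[[0,0,0],0,1],[[0,0,0],0,1]]'; python3 -m inch '[[[0,0,0],0,1],[[0,0,0],0,1],[[0,0,0],0,1],[[0,0,0],0,1],[[0,0,0],0,1],[[0,0,0],0,1],[[0,0,0],0,1],[[0,0,0],0,1],[[0,0,0],0,1],[[0,0,0],0,1]]'
```

```text
t: 22.75
eef_pos: [410.7, -189.8, 27.1]
tcp_rot: [3.141, 0.0, 1.571]
ft_force: [0.3, -0.3, 0.7]
opening: 0.638
grip_force: 0.0
t: 24.0
eef_pos: [410.6, -189.8, 26.9]
tcp_rot: [3.141, 0.0, 1.571]
ft_force: [-0.6, -0.3, 4.7]
opening: 0.532
grip_force: 30.0
```

```bash
python3 -m inch '[[[0,0,-0.1],0,1],[[0,0,-0.2],0,1],[[0,0,-0.3],0,1],[[0,0,-0.3],0,1],[[0,0,-0.3],0,1],[[0,0,-0.2],0,1],[[0,0,-0.1],0,1],[[0.08,0.1,0],0,1],[[0.15,0.2,0],0,1],[[0.25,0.32,0],0,1]]'; python3 -m inch '[[[0.28,0.362,0],0,1],[[0.28,0.362,0],0,1],[[0.28,0.362,0],0,1],[[0.28,0.362,0],0,1],[[0.28,0.362,0],0,1],[[0.28,0.362,0],0,1],[[0.28,0.362,0],0,1],[[0.28,0.362,0],0,1],[[0.177,0.232,0],0,1],[[0,0,0],0,1]]'; python3 -m inch '[[[0,0,0],0,1],[[0,0,0.2],0,1],[[0,0,0.3],0,1],[[0,0,0.3],0,1],[[0,0,0.2],0,1],[[0,0,0.1],0,1],[[0,0,0.08],0,1],[[0,0,0.02],0,1],[[0,0,0],0,1],[[0,0,0],0,1]]'
```

```text
t: 25.25
eef_pos: [448.5, -160.3, 116.3]
tcp_rot: [-3.141, -0.0, 1.57]
ft_force: [-0.2, -0.1, -0.6]
opening: 0.53
grip_force: 30.0
t: 26.5
eef_pos: [635.8, -14.9, 116.1]
tcp_rot: [-3.141, -0.0, 1.572]
ft_force: [-0.5, -0.5, -1.4]
opening: 0.528
grip_force: 30.0
t: 27.75
eef_pos: [635.6, -16.0, 45.2]
tcp_rot: [3.141, 0.0, 1.571]
ft_force: [-0.5, 0.5, -0.7]
opening: 0.528
grip_force: 30.0
```

```bash
python3 -m inch '[[[0,0,0.03],0,1],[[0,0,0.03],0,1],[[0,0,0.02],0,1],[[0,0,0],0,1],[[0,0,0],0,-1],[[0,0,0],0,-1],[[0,0,0],0,-1],[[0,0,0],0,-1],[[0,0,0],0,-1],[[0,0,0],0,-1]]'; python3 -m inch '[[[0,0,-0.2],0,-1],[[0,0,-0.3],0,-1],[[0,0,-0.3],0,-1],[[0,0,-0.4],0,-1],[[0,0,-0.4],0,-1],[[0,0,-0.4],0,-1],[[0,0,0],0,-1],[[-0.2,-0.2,0],0,-1],[[-0.35,-0.3,0],0,-1],[[-0.4,-0.35,0],0,-1]]'; python3 -m inch '[[[-0.45,-0.38,0],0,-1],[[-0.45,-0.38,0],0,-1],[[-0.45,-0.38,0],0,-1],[[-0.45,-0.38,0],0,-1],[[-0.45,-0.38,0],0,-1],[[-0.45,-0.38,0],0,-1],[[-0.45,-0.38,0],0,-1],[[-0.45,-0.38,0],0,-1],[[-0.39,-0.36,0],0,-1],[[0,0,0],0,-1]]'
python3 - <<'E'
from fit import *
print(env.state()["eef_pos"])
for n in("scene","side"):
  p=eyes.read_camera(n)
  for z in(0,13):
   print(n,z)
   for o in pots(p,z): 
    k=min(o[3],key=lambda k:o[3][k][1]);print(o[0],k,o[3][k][0],o[3][k][1])
E
```

```text
t: 29.0
eef_pos: [635.5, -16.0, 40.1]
tcp_rot: [3.141, 0.0, 1.571]
ft_force: [-0.3, -0.4, 0.8]
opening: 0.994
grip_force: 0.0
t: 30.25
eef_pos: [582.7, -73.8, 159.0]
tcp_rot: [-3.14, -0.0, 1.571]
ft_force: [-0.2, -0.2, 0.2]
opening: 1.001
grip_force: 0.0
t: 31.5
eef_pos: [378.4, -313.1, 159.4]
tcp_rot: [-3.14, -0.001, 1.568]
ft_force: [-0.1, 0.3, -0.3]
opening: 1.0
grip_force: 0.0
[ 378.36109891 -313.14833692  159.35299966]
scene 0
[254.0, 259.0] c [626.  168.8] 0.55
[215.0, 215.0] d [627.9 -31.3] 0.16
[166.0, 206.0] d [ 509.4 -248. ] 0.43
[200.0, 191.0] b [ 628.9 -127.7] 0.52
scene 13
[254.0, 259.0] c [633.2 179.3] 0.85
[215.0, 215.0] d [635.1 -17.9] 0.29
[166.0, 206.0] d [ 518.2 -231.5] 0.57
[200.0, 191.0] b [ 636. -113.] 0.64
side 0
[177.0, 233.0] d [643.8 -31.3] 0.27
[124.0, 344.0] a [ 381.4 -313.4] 0.21
[221.0, 207.0] c [641.7 168.7] 0.25
[157.0, 245.0] b [ 643.2 -128.5] 0.78
[157.0, 374.0] d [ 283.7 -211.7] 0.59
[138.0, 298.0] d [ 508.4 -245.1] 0.4
[168.0, 253.0] b [ 615.6 -111.9] 4.02
[269.0, 181.0] c [669.2 344.2] 21.91
side 13
[177.0, 233.0] d [637.7 -17.2] 0.49
[124.0, 344.0] a [ 379.7 -294.4] 0.45
[221.0, 207.0] c [635.5 179.7] 0.15
[157.0, 245.0] b [ 637.3 -113. ] 0.94
[157.0, 374.0] d [ 283.8 -194.5] 0.77
[138.0, 298.0] d [ 504.6 -227.4] 0.35
[168.0, 253.0] b [610.2 -97.4] 4.23
[269.0, 181.0] c [662.3 351.1] 21.39
```

pot_d and pot_b are placed well. Now I'll take pot_a.

```bash
python3 -m inch '[[[0,0,0],0,-1],[[0,0,0.2],0,-1],[[0,0,0.3],0,-1],[[0,0,0.3],0,-1],[[0,0,0.3],0,-1],[[0,0,0.3],0,-1],[[0,0,0.3],0,-1],[[0,0,0.2],0,-1],[[0,0,0.13],0,-1],[[0,0,0],0,-1]]'; python3 -m inch '[[[0,0,0],0,1],[[0,0,0],0,1],[[0,0,0],0,1],[[0,0,0],0,1],[[0,0,0],0,1],[[0,0,0],0,1],[[0,0,0],0,1],[[0,0,0],0,1],[[0,0,0],0,1],[[0,0,0],0,1]]'
```

```text
t: 33.05
eef_pos: [380.4, -312.2, 37.9]
tcp_rot: [-3.141, -0.0, 1.571]
ft_force: [-0.5, -0.5, 1.0]
opening: 1.0
grip_force: 0.0
t: 34.3
eef_pos: [380.5, -312.4, 38.4]
tcp_rot: [3.141, 0.0, 1.571]
ft_force: [-0.5, 0.9, 5.1]
opening: 0.617
grip_force: 30.0
```

```bash
python3 -m inch '[[[0,0,-0.1],0,1],[[0,0,-0.2],0,1],[[0,0,-0.3],0,1],[[0,0,-0.3],0,1],[[0,0,-0.3],0,1],[[0,0,-0.2],0,1],[[0,0,-0.1],0,1],[[0.15,0.1,0],0,1],[[0.3,0.2,0],0,1],[[0.4,0.26,0],0,1]]'; python3 -m inch '[[[0.48,0.31,0],0,1],[[0.48,0.31,0],0,1],[[0.48,0.31,0],0,1],[[0.48,0.31,0],0,1],[[0.48,0.31,0],0,1],[[0.48,0.31,0],0,1],[[0.48,0.31,0],0,1],[[0.48,0.31,0],0,1],[[0.48,0.31,0],0,1],[[0.48,0.31,0],0,1]]'; python3 -m inch '[[[0.45,0.29,0],0,1],[[0.3,0.2,0],0,1],[[0.157,0.1,0],0,1],[[0,0,0],0,1],[[0,0,0],0,1],[[0,0,0.2],0,1],[[0,0,0.2],0,1],[[0,0,0.1],0,1],[[0,0,0],0,1],[[0,0,0],0,1]]'
```

```text
t: 35.55
eef_pos: [414.3, -260.4, 127.6]
tcp_rot: [-3.141, -0.001, 1.57]
ft_force: [-0.3, -0.3, -1.1]
opening: 0.617
grip_force: 30.0
t: 36.8
eef_pos: [600.2, 28.5, 127.3]
tcp_rot: [-3.14, -0.0, 1.571]
ft_force: [-0.1, -0.3, -0.5]
opening: 0.617
grip_force: 30.0
t: 38.05
eef_pos: [635.6, 81.1, 98.4]
tcp_rot: [3.141, 0.0, 1.571]
ft_force: [-0.6, -0.0, -0.7]
opening: 0.62
grip_force: 30.0
```

```bash
python3 -m inch '[[[0,0,0.2],0,1],[[0,0,0.2],0,1],[[0,0,0.2],0,1],[[0,0,0.1],0,1],[[0,0,0.03],0,1],[[0,0,0.02],0,1],[[0,0,0.02],0,1],[[0,0,0.01],0,1],[[0,0,0],0,1],[[0,0,0],0,1]]'; python3 -m inch '[[[0,0,0],0,-1],[[0,0,0],0,-1],[[0,0,0],0,-1],[[0,0,0],0,-1],[[0,0,0],0,-1],[[0,0,0],0,-1],[[0,0,0],0,-1],[[0,0,0],0,-1],[[0,0,-0.1],0,-1],[[0,0,-0.2],0,-1]]'; python3 -m inch '[[[0,0,-0.3],0,-1],[[0,0,-0.3],0,-1],[[0,0,-0.3],0,-1],[[0,0,-0.3],0,-1],[[0,0,-0.3],0,-1],[[0,0,-0.2],0,-1],[[0,0,0],0,-1],[[0,0,0],0,-1],[[0,0,0],0,-1],[[0,0,0],0,-1]]'
python3 - <<'E'
from fit import *
for n in("scene","side"):
  p=eyes.read_camera(n);save(p,n+"9")
  for o in pots(p,13): 
    k=min(o[3],key=lambda k:o[3][k][1]);print(n,o[0],k,o[3][k][0],o[3][k][1])
E
```

```text
t: 39.3
eef_pos: [635.5, 81.1, 51.6]
tcp_rot: [3.141, -0.0, 1.571]
ft_force: [0.2, 1.5, -0.7]
opening: 0.623
grip_force: 30.0
t: 40.55
eef_pos: [635.3, 81.0, 69.9]
tcp_rot: [-3.141, 0.0, 1.571]
ft_force: [-0.6, -1.1, 0.2]
opening: 0.998
grip_force: 0.0
t: 41.8
eef_pos: [635.3, 81.0, 171.0]
tcp_rot: [-3.141, 0.0, 1.571]
ft_force: [0.3, 0.1, -0.2]
opening: 0.998
grip_force: 0.0
scene [216.0, 210.0] d [635.6 -17.1] 1.23
scene [233.0, 232.0] a [635.7  78.2] 0.39
scene [256.0, 256.0] c [633.4 177.6] 0.38
scene [155.0, 204.0] b [ 493.4 -286.3] 3.61
scene [200.0, 191.0] b [ 637.1 -113.8] 0.34
scene [140.0, 272.0] d [ 294.7 -196.1] 0.46
side [197.0, 222.0] a [635.3  82.4] 1.13
side [156.0, 245.0] b [ 636.4 -115. ] 0.69
side [157.0, 377.0] d [ 283.8 -194.5] 0.77
side [139.0, 295.0] d [ 507.1 -232. ] 0.17
side [224.0, 206.0] c [634.3 179.3] 0.37
```

View pics/scene9.png

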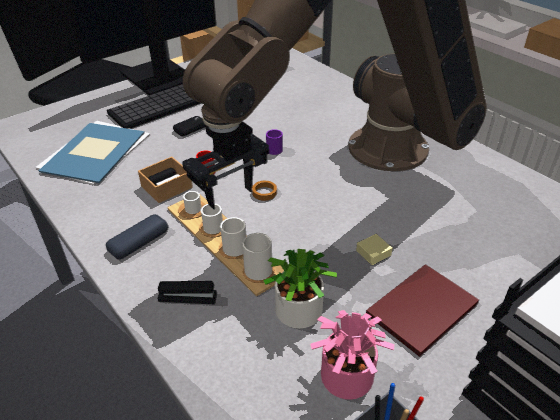

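All four pots stand upright on their mats in descending height from the plant: (255,257), (233,232), (216,210) and (200,191). The gripper is clear, so I'll hand in.

```bash
python3 -c "
from cell import env
print(env.job_done())"
```

```text
the job is handed in; nothing more can be done
None
```

The job is handed in: the four pots stand upright on the mats, tallest next to the plant down to shortest, each measured within about 5 mm of its mat's centre, finished at about 42 s of the 112 s allowed; no verdict came back.

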